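# Make up two repair kits for control units

## Robot

A 6-joint arm with a two-finger parallel gripper is mounted at the origin on the work surface. World frame = base frame: x ahead of the robot, y to its left, z up, the work surface at z = 0. Lengths are in mm, angles in rad, forces in N, time in s.
With the tool pointing down it reaches from about 275 to 1000 mm from the base axis. Payload 8.4 kg.
Tool frame: the origin (TCP) lies at the very end of the fingers, on their centre line; the grasp point (between the pads) lies 19 mm behind it (r.grip_point_offset is the distance from the TCP to the grasp point, in mm); x points along the fingers, z is the direction in which the jaws open and shut, and the axes are right-handed (so a half turn about x gives the same grasp; the last joint's range is limited). The gripper opens to 85 mm and grips with 20 to 120 N. Pads are 22 mm wide; open, the fingers measure 114 mm over their backs; the gripper's body (76 mm by 85 mm) begins 54 mm behind the grasp point. The pads swing forward as they close: fully open they stand 13 mm farther back than shut.
Start: joints at [1.336, 0.353, 1.633, -0, 1.155, -0.002], TCP at [144.188, 608.143, 231.281] pointing down, gripper open.
Joint ranges: [-2.63, 2.63], [-0.92, 2.1], [0.06, 2.66], [-1.3, 4.44], [0, 2.69], [-3.02, 3.02]. Speed limits (rad/s): [2.22, 2.22, 2.79, 3.14, 3.14, 3.14].

## Interface

Orientations are given as a rotation vector (axis times angle).
In Python, from bench import r, capture gives the robot as it stands. The module is installed in compiled form; this text tells all that it offers.
- The arm moves only by the shell command python3 -m handwheel 'ROWS' [OPENING] [FORCE]. ROWS is JSON, a list of rows, each an object with "dp": the shift along the world's x, y, z in cm, a list of three; "dr": the turn, a rotation vector about the world's x, y, z in degrees, a list of three. A call has exactly 10 rows; each row is the pose to reach, as a shift and turn from the pose measured when the call began; what a row does not reach only later rows make up. A row lasts 1/8 s, in which the tool goes at most 62.5 mm and 10.7 degrees, less where a joint would pass 70% of its speed; a pose out of reach is approached as far as the arm can. A call with a gripper value outside its range is refused whole. OPENING is the opening, from 0 (shut) to 1 (fully open), set as the call begins (- or left out, the last holds). The fingers move at their own pace and stop on an object; FORCE is the grip in N (left out, the last holds). Time passes only in rows, so rows that repeat a pose let the fingers close, or fill a call up. It gives the time, the measured TCP pose, the force and the opening at its end, in the units of the state.
- r.read_state(): the state, without advancing time (a new reading comes with each control period).
- capture(name): name is "side" or "top"; returns a dict with "img" (384x512x3 uint8, red, green, blue), "fx", "fy", "cx", "cy" (pixels), "k1" (the pictures are not rectified: a ray, as slopes to the right and down, at radius r is drawn at 1 + k1 r^2 times it, then the intrinsics apply), "R" (3x3) and "t" (3): a world point X has camera coordinates R X + t. Camera axes: x right, y down, z forward; pixel columns grow to the right and rows downward; lengths in mm; the calibration is good to about 2 mm. A picture is of the moment at which its call begins. There is no depth.
- r.close_job(): hands the job in, once; it reports no verdict.
The state is a dict: "t": time; "joint_positions": joint angles; "qvel": joint speeds; "effort": joint torques, N m; "tool_pos": TCP position; "ee_rot": TCP orientation; "ft_force": force on the tool from outside, world axes, zero at the start; "torque": the same for the moment, N m; "finger_gap": finger opening in mm.
Only numpy, scipy, OpenCV 4.12 (cv2) and the standard library are available. Lean on these libraries where they do the work, as an engineer would, in place of code of your own. Each camera call takes 0.05 s, during which the arm holds its last target.

## Task

Make up two repair kits from the loose parts on the bench: the finned heat sink, the cream relay and the short fat capacitor go into the tray with three bays, and the large ring choke and the tall slim capacitor go into the tray with two bays. Set each part down upright in the middle of a bay, one part to a bay (within a tray any part may have any bay), with the ring choke lying flat as it does now. Leave the small ring choke where it is.

Things in the scene. Friction and masses are not known exactly. Their poses are not given: they have to be found in the camera images.
- heatsink: Bare aluminium heat sink, 45 mm long (its x) by 30 mm wide (its y) by 26 mm high: a 6 mm base plate with five upright fins running along x, the outer two flush with its sides. 40 to 85 g; origin at the centre of its underside, z up; stands loose on the bench
- relay: Plain cream box-shaped relay with a black foot, 30 mm long (its x) by 20 mm wide (its y) by 26 mm high. 20 to 45 g; origin at the centre of its underside, z up; stands loose on the bench
- cap_squat: Short fat capacitor: upright black can with an aluminium top, diameter 35 mm, height 28 mm. 25 to 60 g; origin at the centre of its underside, z up; stands loose on the bench
- cap_tall: Tall slim capacitor: upright black can with an aluminium top, diameter 26 mm, height 50 mm. 25 to 60 g; origin at the centre of its underside, z up; stands loose on the bench
- choke: Large ring choke lying flat: a ring wound with copper wire, outer diameter 44 mm, hole 20 mm, height 22 mm. 45 to 100 g; origin at the centre of its underside, z up; stands loose on the bench
- choke_small: Small ring choke lying flat, the spare that is left alone: a ring wound with copper wire, outer diameter 26 mm, hole 12 mm, height 16 mm; origin at the centre of its underside, z up; stands loose on the bench. The parts stand in any arrangement, centres 80 mm or more apart, with a white solder spool (52 mm wide, 38 mm high) and an amber jar (42 mm wide, 45 mm high) that are not needed
- tray3: Grey kit tray with three bays in a row, 204 mm (its x) by 94 mm (its y). Bay middles at x = -67, 0 and +67 mm, y = 0. Each bay inside 64 mm (x) by 88 mm (y), a darker round pad marking its middle. Walls and partitions 3 mm thick, 9 mm high above the bench; bay floor 3 mm above the bench. Fixed, at the robot's left or right, turned up to 20 degrees. Origin at the centre of its underside, z up
- tray2: Grey kit tray with two bays in a row, 137 mm (its x) by 94 mm (its y). Bay middles at x = -33.5 and +33.5 mm, y = 0. Each bay inside 64 mm (x) by 88 mm (y), a darker round pad marking its middle. Walls and partitions 3 mm thick, 9 mm high above the bench; bay floor 3 mm above the bench. Fixed, at the robot's left or right, turned up to 20 degrees. Origin at the centre of its underside, z up

How it is judged:
By the outcome, as a careful person would: the job done as asked, in the order asked, and still so for the second after the job is handed in, with the robot touching nothing.
It also fails if it takes over 115 s, if anything falls off the work surface, if the arm or the gripper's body presses on something with over 40 N, if the wrist force passes 120 N, or if a joint passes its speed limit or range.

## Working session

There is one attempt and no reset: what is moved stays moved. The work goes in short steps, Python scripts to look and compute and a shell command to move; the robot and the scene stay as the last step left them, time stands still between calls to the robot, and variables do not carry over. Pictures are saved under pics/ and viewed, and the job is handed in when it is done.

```bash
mkdir -p pics; ls; python3 - <<'E'
from bench import r, capture
import cv2
for n in ("top","side"):
    c=capture(n); cv2.imwrite(f"pics/{n}0.png",cv2.resize(c["img"][:,:,::-1],(800,600)))
    print(n,{k:c[k] for k in c if k!="img"})
print(r.read_state())
E
```

```text
pics
top {'fx': 372.97386811366505, 'fy': 372.97386811366505, 'cx': 252.5357952663143, 'cy': 193.8065293466453, 'k1': -0.12103795752591073, 'R': array([[-0.01444352, -0.99896876, -0.04304423],
       [-0.98285987,  0.02209692, -0.18302513],
       [ 0.18378753,  0.03966292, -0.98216546]]), 't': array([ 28.05597817, 546.55082897, 888.05009656])}
side {'fx': 418.5663992971044, 'fy': 418.5663992971044, 'cx': 257.93906038196184, 'cy': 187.48478913762762, 'k1': -0.046542428619324595, 'R': array([[ 0.88447037, -0.46646054, -0.01125747],
       [-0.31856583, -0.58606256, -0.74501442],
       [ 0.34092225,  0.66252942, -0.66695336]]), 't': array([-511.89229721,  187.8099321 ,  716.59588327])}
{'t': 0.1, 'joint_positions': array([ 1.33554316e+00,  3.53576618e-01,  1.63406489e+00, -3.02616814e-05,
        1.15518467e+00, -2.37422221e-03]), 'qvel': array([-0.00064635, -0.00289585, -0.00333385, -0.0009215 ,  0.00163255,
       -0.00099476]), 'effort': array([-1.85209828e-03, -6.06352830e+01, -3.42821860e+01, -8.86293356e-05,
        4.13658097e-03,  1.79963104e-05]), 'tool_pos': array([144.13178002, 607.71687747, 230.63597543]), 'ee_rot': array([-1.03675887,  1.31137247,  1.03544833]), 'ft_force': array([-0.07827681,  1.0135451 , -0.52857188]), 'torque': array([-0.04124293, -0.02202228, -0.02898338]), 'finger_gap': 85.23651479169352}
```

View pics/top0.png

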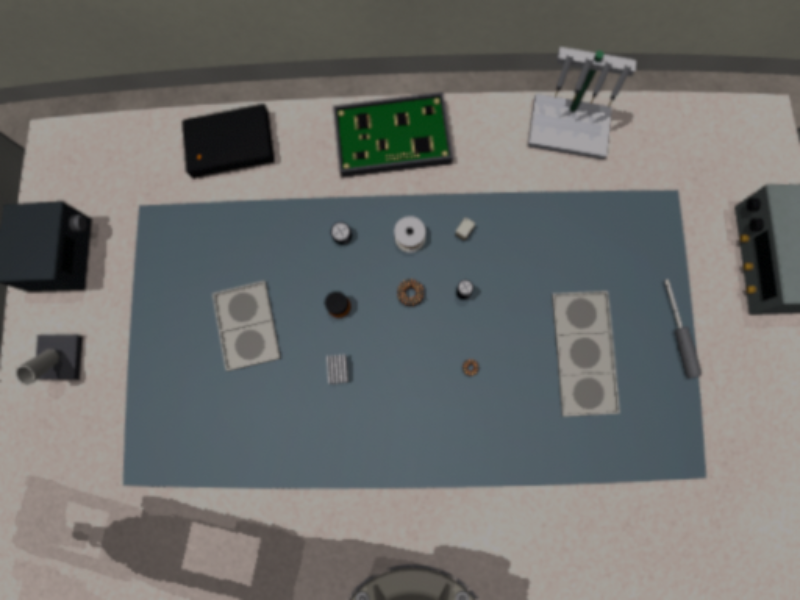

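View pics/side0.png

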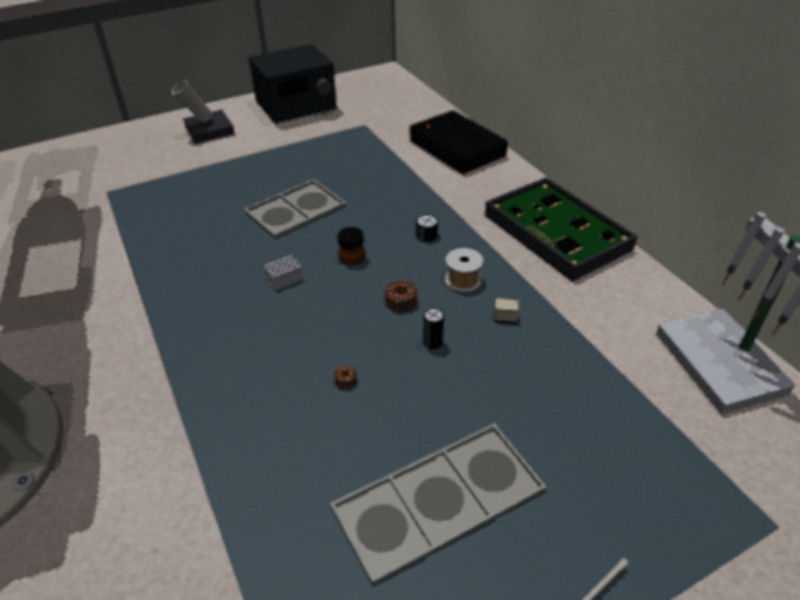

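The top view shows the parts at these 800x600 pixels:

| Item | Pixel |
|---|---|
| cap_squat | (341,233) |
| spool | (410,235) |
| relay | (465,229) |
| choke | (411,293) |
| jar | (337,305) |
| cap_tall | (465,290) |
| heatsink | (337,369) |
| small choke | (471,368) |
| tray2 | (246,325) |
| tray3 | (586,353) |

The side view agrees. Next I'll measure.

```bash
cat > h.py <<'E'
import numpy as np, cv2
from bench import r, capture
def K(c): return np.array([[c["fx"],0,c["cx"]],[0,c["fy"],c["cy"]],[0,0,1.]])
def plane(c,uv,z):
    uv=np.atleast_2d(np.float64(uv))
    n=cv2.undistortPoints(uv[:,None],K(c),np.array([c["k1"],0,0,0,0.]))[:,0] if True else 0
    d=np.c_[n,np.ones(len(n))]@c["R"]; o=-c["R"].T@c["t"]
    return o+d*((z-o[2])/d[:,2])[:,None]
def proj(c,X):
    X=np.atleast_2d(np.float64(X)); p=X@c["R"].T+c["t"]; s=p[:,:2]/p[:,2:]
    s=s*(1+c["k1"]*(s**2).sum(1))[:,None]
    return s*[c["fx"],c["fy"]]+[c["cx"],c["cy"]]
def fwdmask(c):
    im=cv2.cvtColor(c["img"],cv2.COLOR_RGB2LAB).astype(float)
    return im
E
python3 - <<'E'
from h import *
for n,(x0,y0,x1,y1) in {"top":(130,125,400,275),"side":(150,110,360,375)}.items():
    c=capture(n); g=c["img"][y0:y1,x0:x1,::-1]
    s=min(800/(x1-x0),600/(y1-y0)); print(n,s)
    g=cv2.resize(g,None,fx=s*.999,fy=s*.999,interpolation=cv2.INTER_CUBIC)
    cv2.imwrite(f"pics/{n}_crop.png",cv2.convertScaleAbs(g,alpha=1.6))
E
```

```text
top 2.962962962962963
side 2.2641509433962264
```

View pics/top_crop.png

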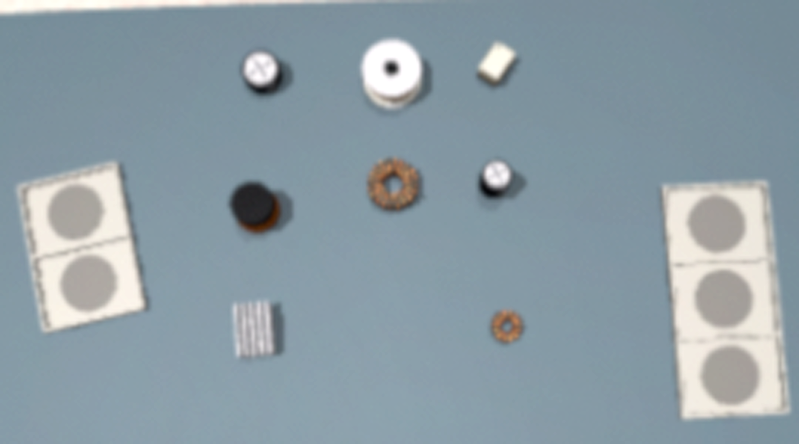

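View pics/side_crop.png

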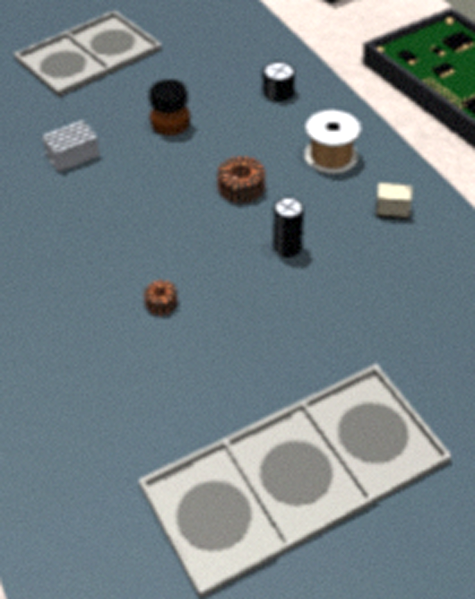

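```bash
cat > meas.py <<'E'
from h import *
BG=None
def blobs(m,lo,hi):
    n,l,s,ce=cv2.connectedComponentsWithStats(m.astype(np.uint8))
    return [(s[i,4],ce[i],l==i) for i in range(1,n) if lo<s[i,4]<hi]
def run(c,show=True):
    im=c["img"].astype(float); R,G,B=im[...,0],im[...,1],im[...,2]
    br=im.mean(2)
    out=[]
    for nm,m in (("warm",(R-B)>12),("bright",(br>np.median(br)+28)&(abs(R-B)<60))):
        for a,ce,l in blobs(m,15,6000):
            if nm=="x": pass
            out.append((nm,a,ce,l))
    return out
E
python3 - <<'E'
from meas import *
for n in ("top","side"):
    c=capture(n); im=c["img"].astype(float)
    if n=="top":
        for u,v in ((218,149),(298,147),(297,185),(216,236),(263,187),(215,195),(260,140),(372,200),(374,226),(356,226),(230,220)): print((u,v),im[v,u])
    S=cv2.resize(c["img"],None,fx=4,fy=4,interpolation=cv2.INTER_CUBIC).astype(float)
    R,G,B=S[...,0],S[...,1],S[...,2]
    for nm,m in (("nonmat",(B-R)<12),("warm",(R-B)>20),("bright",(S.mean(2)>115))):
        for a,ce,l in blobs(m,300,40000):
            ce=(ce+.5)/4-.5
            print(n,nm,round(a/16),ce.round(1),plane(c,ce,0)[0,:2].round(),im[int(ce[1]),int(ce[0])]) if (150<ce[0]<400 and 110<ce[1]<380) else 0
E
```

```text
(218, 149) [137. 135. 137.]
(298, 147) [163. 160. 152.]
(297, 185) [154. 152. 154.]
(216, 236) [110. 109. 111.]
(263, 187) [80. 91. 99.]
(215, 195) [25. 25. 27.]
(260, 140) [160. 158. 160.]
(372, 200) [102.  99.  96.]
(374, 226) [102.  99.  96.]
(356, 226) [78. 82. 83.]
(230, 220) [ 85.  98. 106.]
top nonmat 417 [262.2 149.7] [678.  -8.] [57. 57. 58.]
top nonmat 140 [297.3 146.1] [ 686. -104.] [164. 161. 151.]
top nonmat 163 [218.4 149. ] [683. 112.] [137. 135. 137.]
top nonmat 270 [262.4 186.8] [575.  -7.] [71. 81. 89.]
top nonmat 1911 [157.1 208.2] [523. 278.] [128. 124. 119.]
top nonmat 117 [297.2 185.1] [577. -99.] [154. 152. 154.]
top nonmat 247 [216.4 195.1] [555. 117.] [25. 25. 26.]
top nonmat 257 [215.9 236. ] [446. 118.] [123. 122. 124.]
top nonmat 113 [300.8 234.7] [ 446. -104.] [63. 66. 68.]
top warm 162 [262.4 186.6] [575.  -6.] [71. 81. 89.]
top warm 33 [219.2 199.3] [544. 109.] [18. 10.  9.]
top warm 64 [300.8 234.8] [ 445. -104.] [63. 66. 68.]
top bright 312 [261.4 148.1] [683.  -6.] [33. 33. 34.]
top bright 82 [297.4 144.8] [ 689. -104.] [164. 161. 151.]
top bright 82
[... 1098 characters left out ...]
3. 118.] [46. 22. 11.]
side warm 139 [296.2 178.3] [671.  -9.] [55. 38. 26.]
side warm 205 [256.2 186. ] [580.  11.] [31. 21. 13.]
side warm 71 [324.  194.5] [695. -83.] [167. 159. 138.]
side warm 110 [220.6 239.1] [448. -93.] [46. 24. 18.]
side bright 80 [193.  123.6] [548. 312.] [132. 131. 126.]
side bright 79 [205.6 132.7] [561. 256.] [96. 97. 91.]
side bright 191 [176.9 137.9] [488. 270.] [81. 81. 79.]
side bright 58 [272.8 140.9] [696. 142.] [130. 131. 138.]
side bright 265 [296.8 165.8] [696.  28.] [12. 12. 12.]
side bright 88 [323.8 194.3] [695. -82.] [167. 160. 140.]
side bright 56 [277.1 201.2] [597. -53.] [100. 100. 105.]
side bright 125 [387.6 370.4] [ 561. -447.] [151. 150. 144.]
```

```bash
python3 - <<'E'
from meas import *
from scipy.ndimage import binary_fill_holes
C={n:capture(n) for n in ("top","side")}
def up(c):
    return cv2.resize(c["img"],None,fx=4,fy=4,interpolation=cv2.INTER_CUBIC).astype(float)
f=lambda p:(np.asarray(p)+.5)/4-.5
for n,c in C.items():
    S=up(c); br=S.mean(2); R,B=S[...,0],S[...,2]
    bright=br>85 if n=="side" else br>115
    for nm,px,z in (("cap_squat",dict(top=(217,148),side=(273,141)),28),("cap_tall",dict(top=(297,183),side=(277,201)),50),("relay",dict(top=(297,145),side=(324,194)),26)):
        u,v=px[n]; w=14
        m=np.zeros(br.shape,bool); sl=np.s_[4*(v-w):4*(v+w),4*(u-w):4*(u+w)]; 
        low=80 if nm!="relay" else 105
        m[sl]=((br>low)&((B-R)<12))[sl]
        if nm=="relay" and n=="side": m[sl]=(br>115)[sl]
        b=max(blobs(m,50,1e5),key=lambda t:t[0]); 
        ct=max(cv2.findContours(b[2].astype(np.uint8),0,1)[0],key=cv2.contourArea)
        p=plane(c,f(ct[:,0]),z)[:,:2].astype(np.float32)
        print(n,nm,round(b[0]/16),"centroid",plane(c,f(b[1]),z)[0,:2].round(1),"rect",[np.round(q,1) for q in cv2.minAreaRect(p)])
    for nm,px,z in (("choke",dict(top=(262,187),side=(256,188)),22),("small",dict(top=(301,235),side=(221,239)),16)):
        u,v=px[n]; w=16
        m=np.zeros(br.shape,bool); sl=np.s_[4*(v-w):4*(v+w),4*(u-w):4*(u+w)]; m[sl]=((R-B)>8)[sl]
        b=max(blobs(m,50,1e5),key=lambda t:t[0]); ff=binary_fill_holes(b[2])
        hb=blobs(ff&~b[2],20,1e5)
        ct=max(cv2.findContours(ff.astype(np.uint8),0,1)[0],key=cv2.contourArea)
        p=plane(c,f(ct[:,0]),z)[:,:2].astype(np.float32)
        print(n,nm,"rect@top",[np.round(q,1) for q in cv2.minAreaRect(p)],"holes",[(round(h[0]/16),plane(c,f(h[1]),z)[0,:2].round(1)) for h in hb])
    # heatsink
    u,v=dict(top=(216,236),side=(181,173))[n]; w=18
    m=np.zeros(br.shape,bool); sl=np.s_[4*(v-w):4*(v+w),4*(u-w):4*(u+w)]; m[sl]=((B-R)<12)[sl]
    b=max(blobs(m,50,1e5),key=lambda t:t[0])
    ct=max(cv2.findContours(b[2].astype(np.uint8),0,1)[0],key=cv2.contourArea)
    for z in (0,26):
        p=plane(c,f(ct[:,0]),z)[:,:2].astype(np.float32); print(n,"heatsink",z,[np.round(q,1) for q in cv2.minAreaRect(p)])
    # pads
    for nm,box in (("tray2",dict(top=(130,175,185,240),side=(150,110,228,155))),("tray3",dict(top=(350,180,400,270),side=(205,265,355,375)))):
        x0,y0,x1,y1=box[n]
        sl=np.s_[4*y0:4*y1,4*x0:4*x1]
        t=cv2.threshold(br[sl][br[sl]>0].astype(np.uint8),0,255,cv2.THRESH_OTSU)[0]
        L=br[sl]; sat=(B-R)[sl]
        tray=(sat<9)
        vals=L[tray].astype(np.uint8); t2=cv2.threshold(vals,0,255,cv2.THRESH_OTSU)[0]
        m=np.zeros(br.shape,bool); m[sl]=tray&(L<t2)
        m=cv2.morphologyEx(m.astype(np.uint8),cv2.MORPH_OPEN,np.ones((13,13)))
        print(n,nm,"thr",t2)
        for a,ce,l in blobs(m,1500,20000):
            ct=max(cv2.findContours(l.astype(np.uint8),0,1)[0],key=cv2.contourArea)
            p=plane(c,f(ct[:,0]),3)[:,:2].astype(np.float32); e=cv2.fitEllipse(p)
            print("   pad",np.round(e[0],1),np.round(e[1],1))
E
```

```text
top cap_squat 110 centroid [679.  110.9] rect [array([679.2, 111. ]), array([31.6, 32. ]), np.float64(88.3)]
top cap_tall 71 centroid [571.9 -96. ] rect [array([571.7, -96.2]), array([24.3, 23.5]), np.float64(36.1)]
top relay 92 centroid [ 681.1 -101.7] rect [array([ 681.2, -101.8]), array([21.9, 32.4]), np.float64(53.8)]
top choke rect@top [array([570.6,  -6.4]), array([43.6, 45.9]), np.float64(88.7)] holes [(27, array([570.6,  -6.8]))]
top small rect@top [array([ 444.4, -102.1]), array([25.6, 27.5]), np.float64(87.9)] holes [(9, array([ 444.3, -102.3]))]
top heatsink 0 [array([446.6, 117.6]), array([49. , 38.1]), np.float64(4.0)]
top heatsink 26 [array([444.6, 114. ]), array([47.7, 37. ]), np.float64(4.0)]
top tray2 thr 125.0
   pad [555.5 283.7] [50.9 51.1]
   pad [490.2 269.3] [50.  50.5]
top tray3 thr 122.0
   pad [ 532.  -294.4] [50.9 51.1]
   pad [ 464.9 -296. ] [50.7 51. ]
   pad [ 397.8 -297.6] [50.4 50.9]
side cap_squat 76 centroid [676.2 107.5] rect [array([676.2, 107.9]), array([30.4, 30.4]), np.float64(30.0)]
side cap_tall 76 centroid [569.8 -98.1] rect [array([569.9, -97.9]), array([22.5, 22.4]), np.float64(60.8)]
side relay 89 centroid [ 677.3 -104.5] rect [array([ 677.6, -104.6]), array([20.2, 29.3]), np.float64(54.8)]
side choke rect@top [array([565.1, -18.7]), array([64.6, 43.9]), np.float64(61.3)] holes [(2, array([561.4, -34.2])), (1, array([548.7, -30.8])), (2, array([558.3, -42.4]))]
side small rect@top [array([ 441.2, -110.6]), array([38.5, 26.2]), np.float64(68.9)] holes []
side heatsink 0 [array([448. , 126.9]), array([55.9, 67.9]), np.float64(2.8)]
side heatsink 26 [array([440.3,  95.9]), array([53.5, 65. ]), np.float64(2.8)]
side tray2 thr 90.0
   pad [553.4 279.4] [45.9 47.3]
   pad [488.1 264.9] [45.4 47.7]
   pad [567.1 163.2] [30.6 40.7]
side tray3 thr 106.0
   pad [ 530.3 -295.7] [51.2 51.6]
   pad [ 463.4 -297.5] [50.8 51.2]
   pad [ 396.6 -299.2] [50.5 51.3]
```

```bash
cat > st.py <<'E'
from h import *
from scipy.spatial.transform import Rotation as Ro
s=r.read_state(); M=Ro.from_rotvec(s["ee_rot"]).as_matrix()
print("t",round(s["t"],2),"pos",s["tool_pos"].round(1),"xaxis",M[:,0].round(3),"jaw",M[:,2].round(3),"jawang",round(float(np.degrees(np.arctan2(M[1,2],M[0,2]))),1),"gap",round(s["finger_gap"],1),"F",s["ft_force"].round(1),"q6",s["joint_positions"][[0,3,4,5]].round(2))
E
python3 st.py; python3 - <<'E'
from h import *
c=capture("top")
g=c["img"][220:252,198:234,::-1]; cv2.imwrite("pics/hs.png",cv2.convertScaleAbs(cv2.resize(g,None,fx=16,fy=16,interpolation=cv2.INTER_CUBIC),alpha=1.6))
print(plane(c,[[209.4,236.3],[219.9,234.9]],26))
E
```

```text
t 0.4 pos [144.2 608.1 231.2] xaxis [-0. -0. -1.] jaw [ 0.231  0.973 -0.   ] jawang 76.7 gap 85.3 F [-0.5  0.3  1.1] q6 [ 1.34 -0.    1.16 -0.  ]
[[443.78958385 130.80140406  26.        ]
 [446.96046052 103.80801507  26.        ]]
```

View pics/hs.png

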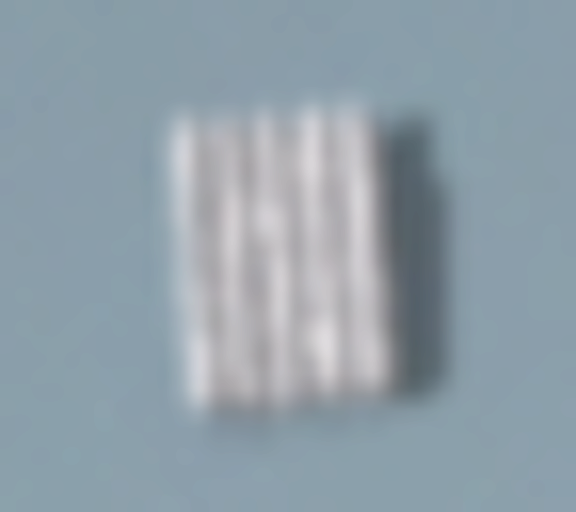

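```bash
python3 -m handwheel '[{"dp":[30,-49.3,-9],"dr":[0,0,18]},{"dp":[30,-49.3,-9],"dr":[0,0,18]},{"dp":[30,-49.3,-9],"dr":[0,0,18]},{"dp":[30,-49.3,-9],"dr":[0,0,18]},{"dp":[30,-49.3,-9],"dr":[0,0,18]},{"dp":[30,-49.3,-9],"dr":[0,0,18]},{"dp":[30,-49.3,-9],"dr":[0,0,18]},{"dp":[30,-49.3,-9],"dr":[0,0,18]},{"dp":[30,-49.3,-9],"dr":[0,0,18]},{"dp":[30,-49.3,-9],"dr":[0,0,18]}]' 0.75 40; python3 st.py
```

```text
t: 1.7
tool_pos: [445.4, 112.4, 141.0]
ee_rot: [-1.267, 1.171, 1.266]
ft_force: [-0.7, 0.4, 0.2]
finger_gap: 63.9
t 1.7 pos [445.4 112.4 141. ] xaxis [ 0. -0. -1.] jaw [-0.078  0.997 -0.   ] jawang 94.5 gap 63.9 F [-0.7  0.4  0.2] q6 [ 0.24 -0.    0.86 -1.4 ]
```

```bash
python3 -m handwheel '[{"dp":[-0.1,0.25,-4],"dr":[0,0,0]},{"dp":[-0.1,0.25,-8],"dr":[0,0,0]},{"dp":[-0.1,0.25,-10],"dr":[0,0,0]},{"dp":[-0.1,0.25,-11.5],"dr":[0,0,0]},{"dp":[-0.1,0.25,-12.5],"dr":[0,0,0]},{"dp":[-0.1,0.25,-13],"dr":[0,0,0]},{"dp":[-0.1,0.25,-13.3],"dr":[0,0,0]},{"dp":[-0.1,0.25,-13.6],"dr":[0,0,0]},{"dp":[-0.1,0.25,-13.7],"dr":[0,0,0]},{"dp":[-0.1,0.25,-13.7],"dr":[0,0,0]}]'; python3 st.py; python3 - <<'E'
from h import *
for n in ("top","side"):
    c=capture(n);u,v=map(int,proj(c,[444,115,20])[0]);w=60
    g=c["img"][max(v-w,0):v+w,u-w:u+w,::-1]; cv2.imwrite(f"pics/g1{n}.png",cv2.convertScaleAbs(cv2.resize(g,None,fx=4,fy=4,interpolation=cv2.INTER_CUBIC),alpha=1.6))
E
```

```text
t: 2.95
tool_pos: [444.5, 114.9, 4.1]
ee_rot: [-1.267, 1.171, 1.266]
ft_force: [-0.3, -0.4, 0.1]
finger_gap: 64.3
t 2.95 pos [444.5 114.9   4.1] xaxis [ 0.001 -0.    -1.   ] jaw [-0.078  0.997 -0.   ] jawang 94.5 gap 64.3 F [-0.3 -0.4  0.1] q6 [ 0.25 -0.    0.54 -1.4 ]
```

View pics/g1side.png

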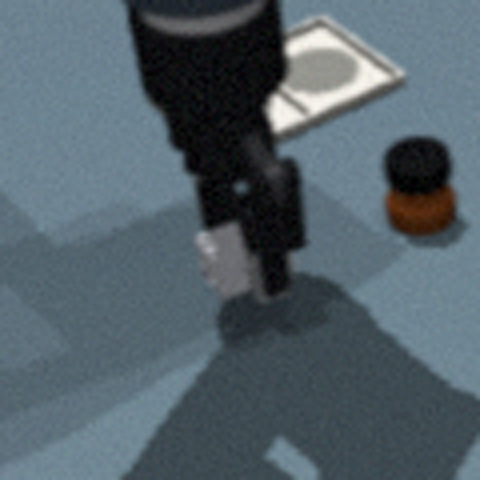

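View pics/g1top.png

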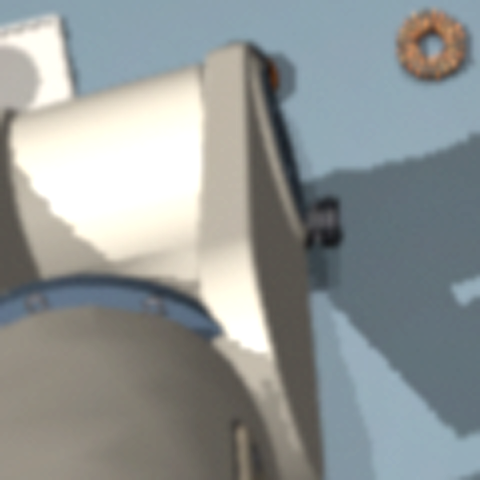

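The fingers straddle the heat sink: side crop shows the sink at (225,262) and the near fingertip at (272,285). I'll close and lift.

```bash
python3 -m handwheel '[{"dp":[0,0,0],"dr":[0,0,0]},{"dp":[0,0,0],"dr":[0,0,0]},{"dp":[0,0,0],"dr":[0,0,0]},{"dp":[0,0,0],"dr":[0,0,0]},{"dp":[0,0,0],"dr":[0,0,0]},{"dp":[0,0,0],"dr":[0,0,0]},{"dp":[0,0,0],"dr":[0,0,0]},{"dp":[0,0,0.3],"dr":[0,0,0]},{"dp":[0,0,0.6],"dr":[0,0,0]},{"dp":[0,0,1],"dr":[0,0,0]}]' 0 40; python3 st.py
```

```text
t: 4.3
tool_pos: [444.5, 114.9, 14.3]
ee_rot: [-1.267, 1.171, 1.266]
ft_force: [-0.5, 0.2, -0.2]
finger_gap: 29.1
t 4.3 pos [444.5 114.9  14.3] xaxis [ 0. -0. -1.] jaw [-0.078  0.997 -0.   ] jawang 94.5 gap 29.1 F [-0.5  0.2 -0.2] q6 [ 0.25 -0.    0.56 -1.4 ]
```

```bash
python3 -m handwheel '[{"dp":[0,0,5],"dr":[0,0,0]},{"dp":[0,-3,9],"dr":[0,0,0]},{"dp":[-4.7,-41.3,9],"dr":[0,0,-3]},{"dp":[-4.7,-41.3,9],"dr":[0,0,-3]},{"dp":[-4.7,-41.3,9],"dr":[0,0,-3]},{"dp":[-4.7,-41.3,9],"dr":[0,0,-3]},{"dp":[-4.7,-41.3,9],"dr":[0,0,-3]},{"dp":[-4.7,-41.3,9],"dr":[0,0,-3]},{"dp":[-4.7,-41.3,9],"dr":[0,0,-3]},{"dp":[-4.7,-41.3,9],"dr":[0,0,-3]}]'; python3 st.py; python3 - <<'E'
from h import *
for n in ("side",):
    c=capture(n);u,v=map(int,proj(c,[397,-298,80])[0]);w=75
    g=c["img"][max(v-w,0):v+w,u-w:u+w,::-1]; cv2.imwrite(f"pics/g2{n}.png",cv2.convertScaleAbs(cv2.resize(g,None,fx=4,fy=4,interpolation=cv2.INTER_CUBIC),alpha=1.6))
E
```

```text
t: 5.55
tool_pos: [397.0, -298.3, 104.2]
ee_rot: [-1.227, 1.198, 1.227]
ft_force: [-0.6, 2.0, -1.0]
finger_gap: 29.1
t 5.55 pos [ 397.  -298.3  104.2] xaxis [ 0.  0. -1.] jaw [-0.024  1.     0.   ] jawang 91.4 gap 29.1 F [-0.6  2.  -1. ] q6 [-0.65  0.    0.8  -2.24]
```

View pics/g2side.png

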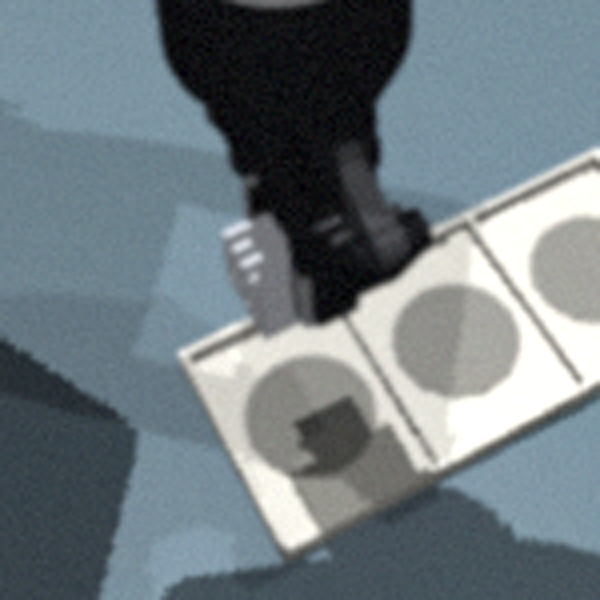

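The heat sink is held upright, at crop (265,280) above the near bay. Lowering it now.

```bash
python3 -m handwheel '[{"dp":[0,0,-4],"dr":[0,0,0]},{"dp":[0,0,-6.5],"dr":[0,0,0]},{"dp":[0,0,-8],"dr":[0,0,0]},{"dp":[0,0,-8.8],"dr":[0,0,0]},{"dp":[0,0,-9.2],"dr":[0,0,0]},{"dp":[0,0,-9.4],"dr":[0,0,0]},{"dp":[0,0,-9.55],"dr":[0,0,0]},{"dp":[0,0,-9.65],"dr":[0,0,0]},{"dp":[0,0,-9.7],"dr":[0,0,0]},{"dp":[0,0,-9.7],"dr":[0,0,0]}]'; python3 st.py
```

```text
t: 6.85
tool_pos: [397.1, -297.4, 7.4]
ee_rot: [-1.228, 1.197, 1.228]
ft_force: [-1.3, 1.0, 3.1]
finger_gap: 29.6
t 6.85 pos [ 397.1 -297.4    7.4] xaxis [-0.  0. -1.] jaw [-0.025  1.     0.   ] jawang 91.5 gap 29.6 F [-1.3  1.   3.1] q6 [-0.65  0.    0.59 -2.24]
```

```bash
python3 -m handwheel '[{"dp":[0,0,0],"dr":[0,0,0]},{"dp":[0,0,0],"dr":[0,0,0]},{"dp":[0,0,0],"dr":[0,0,0]},{"dp":[0,0,0],"dr":[0,0,0]},{"dp":[0,0,2],"dr":[0,0,0]},{"dp":[0,0,5],"dr":[0,0,0]},{"dp":[0,0,9],"dr":[0,0,0]},{"dp":[0,0,12],"dr":[0,0,0]},{"dp":[6,5,12],"dr":[0,0,-10]},{"dp":[10,9,12],"dr":[0,0,-20]}]' 0.6 40; python3 st.py
```

```text
t: 8.1
tool_pos: [485.2, -220.3, 128.2]
ee_rot: [-0.974, 1.341, 0.972]
ft_force: [-0.4, -1.1, 0.7]
finger_gap: 51.3
t 8.1 pos [ 485.2 -220.3  128.2] xaxis [ 0.002 -0.001 -1.   ] jaw [ 0.311  0.95  -0.   ] jawang 71.9 gap 51.3 F [-0.4 -1.1  0.7] q6 [-0.43  0.    0.88 -1.68]
```

```bash
python3 - <<'E'
from h import *
for n in ("side","top"):
    c=capture(n);u,v=map(int,proj(c,[450,-298,20])[0]);w=75
    g=c["img"][max(v-w,0):v+w,u-w:u+w,::-1]; cv2.imwrite(f"pics/g3{n}.png",cv2.convertScaleAbs(cv2.resize(g,None,fx=4,fy=4,interpolation=cv2.INTER_CUBIC),alpha=1.6))
E
```

```text
(no output)
```

View pics/g3side.png

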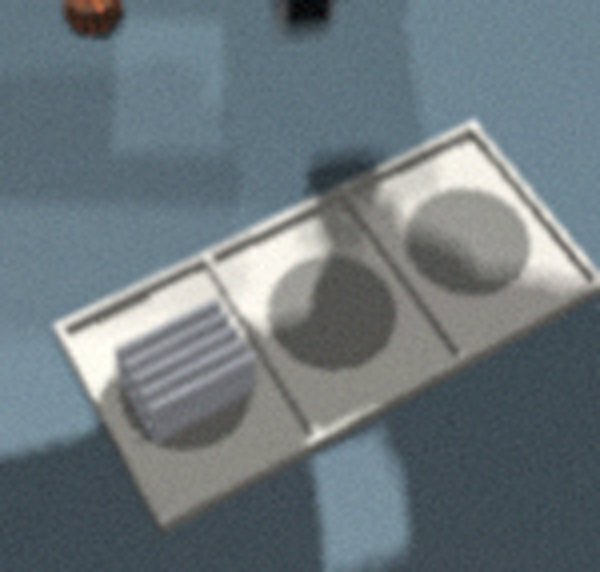

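The heat sink stands upright over the pad in the near bay, crop (187,380). Next is the relay.

```bash
python3 st.py
```

```text
t 8.2 pos [ 487.5 -217.7  127.9] xaxis [ 0.003  0.    -1.   ] jaw [0.308 0.951 0.001] jawang 72.1 gap 51.2 F [-0.5  0.3  0.1] q6 [-0.42  0.    0.88 -1.68]
```

```bash
python3 -m handwheel '[{"dp":[19.2,11.5,0],"dr":[0,0,-17.8]},{"dp":[19.2,11.5,0],"dr":[0,0,-17.8]},{"dp":[19.2,11.5,0],"dr":[0,0,-17.8]},{"dp":[19.2,11.5,0],"dr":[0,0,-17.8]},{"dp":[19.2,11.5,-4],"dr":[0,0,-17.8]},{"dp":[19.2,11.5,-6],"dr":[0,0,-17.8]},{"dp":[19.2,11.5,-8],"dr":[0,0,-17.8]},{"dp":[19.2,11.5,-8],"dr":[0,0,-17.8]},{"dp":[19.2,11.5,-8],"dr":[0,0,-17.8]},{"dp":[19.2,11.5,-8],"dr":[0,0,-17.8]}]'; python3 st.py
```

```text
t: 9.45
tool_pos: [680.3, -103.1, 49.1]
ee_rot: [-0.74, 1.438, 0.736]
ft_force: [0.4, 0.2, 0.0]
finger_gap: 51.3
t 9.45 pos [ 680.3 -103.1   49.1] xaxis [ 0.005 -0.001 -1.   ] jaw [0.584 0.812 0.002] jawang 54.3 gap 51.3 F [0.4 0.2 0. ] q6 [-0.15 -0.    0.88 -1.1 ]
```

```bash
python3 -m handwheel '[{"dp":[-0.1,0,-1],"dr":[0,0,0]},{"dp":[-0.1,0,-2],"dr":[0,0,0]},{"dp":[-0.1,0,-3],"dr":[0,0,0]},{"dp":[-0.1,0,-3.6],"dr":[0,0,0]},{"dp":[-0.1,0,-4],"dr":[0,0,0]},{"dp":[-0.1,0,-4.3],"dr":[0,0,0]},{"dp":[-0.1,0,-4.5],"dr":[0,0,0]},{"dp":[-0.1,0,-4.5],"dr":[0,0,0]},{"dp":[-0.1,0,-4.5],"dr":[0,0,0]},{"dp":[-0.1,0,-4.5],"dr":[0,0,0]}]' && python3 st.py && python3 -m handwheel '[{"dp":[0,0,0],"dr":[0,0,0]},{"dp":[0,0,0],"dr":[0,0,0]},{"dp":[0,0,0],"dr":[0,0,0]},{"dp":[0,0,0],"dr":[0,0,0]},{"dp":[0,0,0],"dr":[0,0,0]},{"dp":[0,0,0],"dr":[0,0,0]},{"dp":[0,0,0],"dr":[0,0,0]},{"dp":[0,0,1],"dr":[0,0,0]},{"dp":[0,0,4],"dr":[0,0,0]},{"dp":[0,0,9],"dr":[0,0,0]}]' 0 40; python3 st.py;  python3 - <<'E'
from h import *
for n in ("side",):
    c=capture(n);u,v=map(int,proj(c,[679,-103,70])[0]);w=75
    g=c["img"][max(v-w,0):v+w,u-w:u+w,::-1]; cv2.imwrite(f"pics/g4{n}.png",cv2.convertScaleAbs(cv2.resize(g,None,fx=4,fy=4,interpolation=cv2.INTER_CUBIC),alpha=1.6))
E
```

```text
t: 10.7
tool_pos: [679.4, -103.0, 4.3]
ee_rot: [-0.741, 1.438, 0.736]
ft_force: [-1.0, 0.6, 0.8]
finger_gap: 51.2
t 10.7 pos [ 679.4 -103.     4.3] xaxis [ 0.005 -0.001 -1.   ] jaw [0.584 0.812 0.002] jawang 54.3 gap 51.2 F [-1.   0.6  0.8] q6 [-0.15 -0.    0.81 -1.1 ]
t: 11.95
tool_pos: [677.7, -102.8, 93.6]
ee_rot: [-0.739, 1.441, 0.738]
ft_force: [0.1, 0.2, -0.8]
finger_gap: 19.3
t 11.95 pos [ 677.7 -102.8   93.6] xaxis [ 0.001 -0.    -1.   ] jaw [0.584 0.812 0.   ] jawang 54.3 gap 19.3 F [ 0.1  0.2 -0.8] q6 [-0.15 -0.    0.96 -1.1 ]
```

View pics/g4side.png

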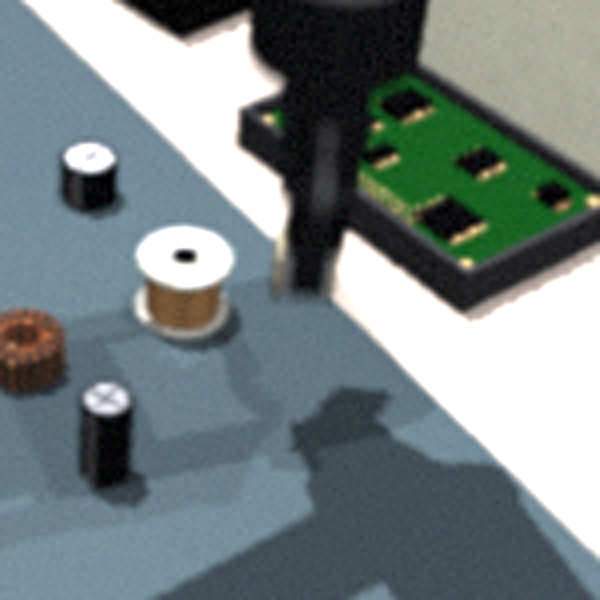

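Relay gripped (gap 19.3), seen at crop (300,270) between the fingers. It goes to the far bay.

```bash
python3 st.py; python3 -m handwheel '[{"dp":[-14.6,-19.2,1],"dr":[0,0,37]},{"dp":[-14.6,-19.2,1],"dr":[0,0,37]},{"dp":[-14.6,-19.2,1],"dr":[0,0,37]},{"dp":[-14.6,-19.2,1],"dr":[0,0,37]},{"dp":[-14.6,-19.2,1],"dr":[0,0,37]},{"dp":[-14.6,-19.2,-1],"dr":[0,0,37]},{"dp":[-14.6,-19.2,-3],"dr":[0,0,37]},{"dp":[-14.6,-19.2,-5],"dr":[0,0,37]},{"dp":[-14.6,-19.2,-5],"dr":[0,0,37]},{"dp":[-14.6,-19.2,-5],"dr":[0,0,37]}]'; python3 st.py
```

```text
t 12.0 pos [ 682.1 -103.5  101.9] xaxis [ 0.011 -0.002 -1.   ] jaw [0.584 0.812 0.005] jawang 54.3 gap 19.0 F [ 4.  -1.2  4.5] q6 [-0.15 -0.    0.96 -1.1 ]
t: 13.25
tool_pos: [536.4, -295.3, 51.9]
ee_rot: [-1.226, 1.188, 1.221]
ft_force: [0.1, 0.4, 0.1]
finger_gap: 19.1
t 13.25 pos [ 536.4 -295.3   51.9] xaxis [ 0.01   0.005 -1.   ] jaw [-0.022  1.     0.005] jawang 91.3 gap 19.1 F [0.1 0.4 0.1] q6 [-0.51  0.01  0.8  -2.11]
```

```bash
python3 -m handwheel '[{"dp":[-0.5,0,-1],"dr":[-0.3,0.6,0]},{"dp":[-0.5,0,-2],"dr":[-0.3,0.6,0]},{"dp":[-0.5,0,-3],"dr":[-0.3,0.6,0]},{"dp":[-0.5,0,-3.5],"dr":[-0.3,0.6,0]},{"dp":[-0.5,0,-3.9],"dr":[-0.3,0.6,0]},{"dp":[-0.5,0,-4.2],"dr":[-0.3,0.6,0]},{"dp":[-0.5,0,-4.35],"dr":[-0.3,0.6,0]},{"dp":[-0.5,0,-4.43],"dr":[-0.3,0.6,0]},{"dp":[-0.5,0,-4.43],"dr":[-0.3,0.6,0]},{"dp":[-0.5,0,-4.43],"dr":[-0.3,0.6,0]}]'; python3 st.py
```

```text
t: 14.5
tool_pos: [531.5, -295.4, 7.8]
ee_rot: [-1.225, 1.199, 1.226]
ft_force: [-0.6, -0.3, -1.5]
finger_gap: 19.4
t 14.5 pos [ 531.5 -295.4    7.8] xaxis [-0. -0. -1.] jaw [-0.022  1.    -0.   ] jawang 91.3 gap 19.4 F [-0.6 -0.3 -1.5] q6 [-0.51 -0.    0.72 -2.1 ]
```

```bash
python3 -m handwheel '[{"dp":[0,0,-0.05],"dr":[0,0,0]},{"dp":[0,0,-0.05],"dr":[0,0,0]},{"dp":[0,0,0],"dr":[0,0,0]},{"dp":[0,0,0],"dr":[0,0,0]},{"dp":[0,0,2],"dr":[0,0,0]},{"dp":[0,0,5],"dr":[0,0,0]},{"dp":[0,0,9],"dr":[0,0,0]},{"dp":[3,6,12],"dr":[0,0,0]},{"dp":[5,11,12],"dr":[0,0,0]},{"dp":[5,11,12],"dr":[0,0,0]}]' 0.65 40; python3 st.py;  python3 - <<'E'
from h import *
for n in ("side",):
    c=capture(n);u,v=map(int,proj(c,[460,-290,20])[0]);w=75
    g=c["img"][max(v-w,0):v+w,u-w:u+w,::-1]; cv2.imwrite(f"pics/g5{n}.png",cv2.convertScaleAbs(cv2.resize(g,None,fx=4,fy=4,interpolation=cv2.INTER_CUBIC),alpha=1.6))
E
python3 st.py
```

```text
t: 15.75
tool_pos: [583.5, -182.1, 130.2]
ee_rot: [-1.23, 1.195, 1.226]
ft_force: [-0.7, -0.6, -0.2]
finger_gap: 55.4
t 15.75 pos [ 583.5 -182.1  130.2] xaxis [ 0.003 -0.    -1.   ] jaw [-0.026  1.    -0.   ] jawang 91.5 gap 55.4 F [-0.7 -0.6 -0.2] q6 [-0.31  0.    0.95 -1.9 ]
t 15.8 pos [ 582.6 -183.6  129.5] xaxis [ 0.001 -0.001 -1.   ] jaw [-0.025  1.    -0.001] jawang 91.5 gap 55.6 F [-0.1 -0.1  0.5] q6 [-0.31 -0.    0.95 -1.9 ]
```

View pics/g5side.png

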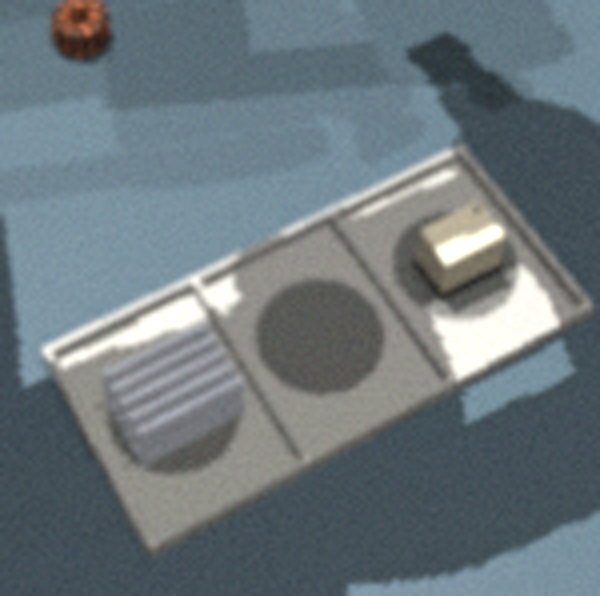

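Relay upright on the far bay's pad, crop (462,250). Next is the squat capacitor.

```bash
python3 -m handwheel '[{"dp":[9.5,29.3,0],"dr":[0,0,0]},{"dp":[9.5,29.3,0],"dr":[0,0,0]},{"dp":[9.5,29.3,0],"dr":[0,0,0]},{"dp":[9.5,29.3,0],"dr":[0,0,0]},{"dp":[9.5,29.3,0],"dr":[0,0,0]},{"dp":[9.5,29.3,0],"dr":[0,0,0]},{"dp":[9.5,29.3,-3],"dr":[0,0,0]},{"dp":[9.5,29.3,-6],"dr":[0,0,0]},{"dp":[9.5,29.3,-7.5],"dr":[0,0,0]},{"dp":[9.5,29.3,-7.5],"dr":[0,0,0]}]'; python3 st.py
```

```text
t: 17.05
tool_pos: [676.8, 108.0, 53.8]
ee_rot: [-1.228, 1.199, 1.227]
ft_force: [-0.1, 0.5, 1.5]
finger_gap: 55.5
t 17.05 pos [676.8 108.   53.8] xaxis [-0.001 -0.001 -1.   ] jaw [-0.024  1.    -0.001] jawang 91.4 gap 55.5 F [-0.1  0.5  1.5] q6 [ 0.16 -0.    0.9  -1.44]
```

```bash
python3 -m handwheel '[{"dp":[0.1,0.1,-1],"dr":[0,0,0]},{"dp":[0.1,0.1,-2],"dr":[0,0,0]},{"dp":[0.1,0.1,-3],"dr":[0,0,0]},{"dp":[0.1,0.1,-3.8],"dr":[0,0,0]},{"dp":[0.1,0.1,-4.3],"dr":[0,0,0]},{"dp":[0.1,0.1,-4.7],"dr":[0,0,0]},{"dp":[0.1,0.1,-4.9],"dr":[0,0,0]},{"dp":[0.1,0.1,-5],"dr":[0,0,0]},{"dp":[0.1,0.1,-5],"dr":[0,0,0]},{"dp":[0.1,0.1,-5],"dr":[0,0,0]}]' && python3 st.py && python3 -m handwheel '[{"dp":[0,0,0],"dr":[0,0,0]},{"dp":[0,0,0],"dr":[0,0,0]},{"dp":[0,0,0],"dr":[0,0,0]},{"dp":[0,0,0],"dr":[0,0,0]},{"dp":[0,0,0],"dr":[0,0,0]},{"dp":[0,0,0],"dr":[0,0,0]},{"dp":[0,0,0],"dr":[0,0,0]},{"dp":[0,0,1],"dr":[0,0,0]},{"dp":[0,0,4],"dr":[0,0,0]},{"dp":[0,0,9],"dr":[0,0,0]}]' 0 40; python3 -m handwheel '[{"dp":[0,0,1],"dr":[0,0,0]},{"dp":[0,0,1],"dr":[0,0,0]},{"dp":[0,0,1],"dr":[0,0,0]},{"dp":[0,0,1],"dr":[0,0,0]},{"dp":[0,0,1],"dr":[0,0,0]},{"dp":[0,0,1],"dr":[0,0,0]},{"dp":[0,0,1],"dr":[0,0,0]},{"dp":[0,0,1],"dr":[0,0,0]},{"dp":[0,0,1],"dr":[0,0,0]},{"dp":[0,0,1],"dr":[0,0,0]}]';  python3 st.py; python3 - <<'E'
from h import *
for n in ("side",):
    c=capture(n);u,v=map(int,proj(c,[679,103,90])[0]);w=75
    g=c["img"][max(v-w,0):v+w,u-w:u+w,::-1]; cv2.imwrite(f"pics/g6{n}.png",cv2.convertScaleAbs(cv2.resize(g,None,fx=4,fy=4,interpolation=cv2.INTER_CUBIC),alpha=1.6))
E
```

```text
t: 18.3
tool_pos: [678.0, 109.0, 4.0]
ee_rot: [-1.228, 1.199, 1.227]
ft_force: [0.2, -0.6, 0.6]
finger_gap: 55.8
t 18.3 pos [678. 109.   4.] xaxis [-0.    -0.001 -1.   ] jaw [-0.024  1.    -0.001] jawang 91.4 gap 55.8 F [ 0.2 -0.6  0.6] q6 [ 0.16 -0.    0.82 -1.44]
t: 19.55
tool_pos: [676.3, 108.8, 93.3]
ee_rot: [-1.226, 1.202, 1.23]
ft_force: [1.1, -0.5, -0.5]
finger_gap: 33.4
t: 20.8
tool_pos: [676.4, 108.8, 103.4]
ee_rot: [-1.226, 1.202, 1.23]
ft_force: [-0.4, -0.6, -0.3]
finger_gap: 34.0
t 20.8 pos [676.4 108.8 103.4] xaxis [-0.004 -0.002 -1.   ] jaw [-0.024  1.    -0.002] jawang 91.4 gap 34.0 F [-0.4 -0.6 -0.3] q6 [ 0.16 -0.    0.98 -1.44]
```

View pics/g6side.png

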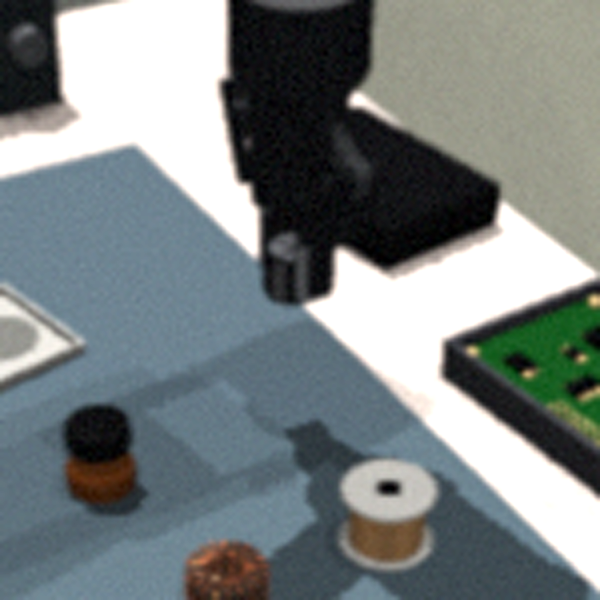

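Squat capacitor held upright, crop (290,270). Carrying it to the middle bay.

```bash
python3 -m handwheel '[{"dp":[-21.2,-40.6,1],"dr":[0.1,-0.2,0]},{"dp":[-21.2,-40.6,1],"dr":[0.1,-0.2,0]},{"dp":[-21.2,-40.6,1],"dr":[0.1,-0.2,0]},{"dp":[-21.2,-40.6,1],"dr":[0.1,-0.2,0]},{"dp":[-21.2,-40.6,1],"dr":[0.1,-0.2,0]},{"dp":[-21.2,-40.6,1],"dr":[0.1,-0.2,0]},{"dp":[-21.2,-40.6,1],"dr":[0.1,-0.2,0]},{"dp":[-21.2,-40.6,1],"dr":[0.1,-0.2,0]},{"dp":[-21.2,-40.6,-2],"dr":[0.1,-0.2,0]},{"dp":[-21.2,-40.6,-5],"dr":[0.1,-0.2,0]}]'; python3 -m handwheel '[{"dp":[0,0,0],"dr":[0,0,0]},{"dp":[0,0,0],"dr":[0,0,0]},{"dp":[0,0,0],"dr":[0,0,0]},{"dp":[0,0,0],"dr":[0,0,0]},{"dp":[0,0,0],"dr":[0,0,0]},{"dp":[0,0,0],"dr":[0,0,0]},{"dp":[0,0,0],"dr":[0,0,0]},{"dp":[0,0,0],"dr":[0,0,0]},{"dp":[0,0,0],"dr":[0,0,0]},{"dp":[0,0,0],"dr":[0,0,0]}]'; python3 st.py
```

```text
t: 22.1
tool_pos: [464.9, -297.4, 53.1]
ee_rot: [-1.227, 1.198, 1.226]
ft_force: [0.9, -0.8, -0.6]
finger_gap: 33.8
t: 23.35
tool_pos: [464.8, -297.4, 53.1]
ee_rot: [-1.227, 1.198, 1.226]
ft_force: [-0.3, -0.6, -1.4]
finger_gap: 33.5
t 23.35 pos [ 464.8 -297.4   53.1] xaxis [ 0.    -0.001 -1.   ] jaw [-0.024  1.    -0.001] jawang 91.3 gap 33.5 F [-0.3 -0.6 -1.4] q6 [-0.57 -0.    0.74 -2.17]
```

```bash
python3 -m handwheel '[{"dp":[0,0,-1],"dr":[0,0,0]},{"dp":[0,0,-2],"dr":[0,0,0]},{"dp":[0,0,-3],"dr":[0,0,0]},{"dp":[0,0,-3.7],"dr":[0,0,0]},{"dp":[0,0,-4.1],"dr":[0,0,0]},{"dp":[0,0,-4.3],"dr":[0,0,0]},{"dp":[0,0,-4.45],"dr":[0,0,0]},{"dp":[0,0,-4.55],"dr":[0,0,0]},{"dp":[0,0,-4.58],"dr":[0,0,0]},{"dp":[0,0,-4.58],"dr":[0,0,0]}]'; python3 st.py;python3 -m handwheel '[{"dp":[0,0,0],"dr":[0,0,0]},{"dp":[0,0,0],"dr":[0,0,0]},{"dp":[0,0,0],"dr":[0,0,0]},{"dp":[0,0,0],"dr":[0,0,0]},{"dp":[0,0,2],"dr":[0,0,0]},{"dp":[0,0,5],"dr":[0,0,0]},{"dp":[0,0,9],"dr":[0,0,0]},{"dp":[1,6,12],"dr":[0,0,0]},{"dp":[3,12,12],"dr":[0,0,0]},{"dp":[3,12,12],"dr":[0,0,0]}]' 0.72 40; python3 st.py;  python3 - <<'E'
from h import *
for n in ("side",):
    c=capture(n);u,v=map(int,proj(c,[460,-290,20])[0]);w=75
    g=c["img"][max(v-w,0):v+w,u-w:u+w,::-1]; cv2.imwrite(f"pics/g7{n}.png",cv2.convertScaleAbs(cv2.resize(g,None,fx=4,fy=4,interpolation=cv2.INTER_CUBIC),alpha=1.6))
E
python3 st.py
```

```text
t: 24.6
tool_pos: [465.0, -297.5, 7.4]
ee_rot: [-1.227, 1.198, 1.226]
ft_force: [0.8, -0.1, -1.0]
finger_gap: 33.6
t 24.6 pos [ 465.  -297.5    7.4] xaxis [ 0.001 -0.001 -1.   ] jaw [-0.024  1.    -0.001] jawang 91.3 gap 33.6 F [ 0.8 -0.1 -1. ] q6 [-0.57 -0.    0.65 -2.17]
t: 25.85
tool_pos: [495.8, -174.5, 128.1]
ee_rot: [-1.23, 1.195, 1.228]
ft_force: [-0.4, -0.8, 0.3]
finger_gap: 61.3
t 25.85 pos [ 495.8 -174.5  128.1] xaxis [ 0.002 -0.    -1.   ] jaw [-0.027  1.    -0.001] jawang 91.6 gap 61.3 F [-0.4 -0.8  0.3] q6 [-0.34  0.    0.87 -1.94]
t 25.9 pos [ 495.5 -175.5  127.7] xaxis [ 0.001 -0.001 -1.   ] jaw [-0.027  1.    -0.001] jawang 91.5 gap 61.6 F [-0.4  0.2 -0. ] q6 [-0.34 -0.    0.87 -1.94]
```

View pics/g7side.png

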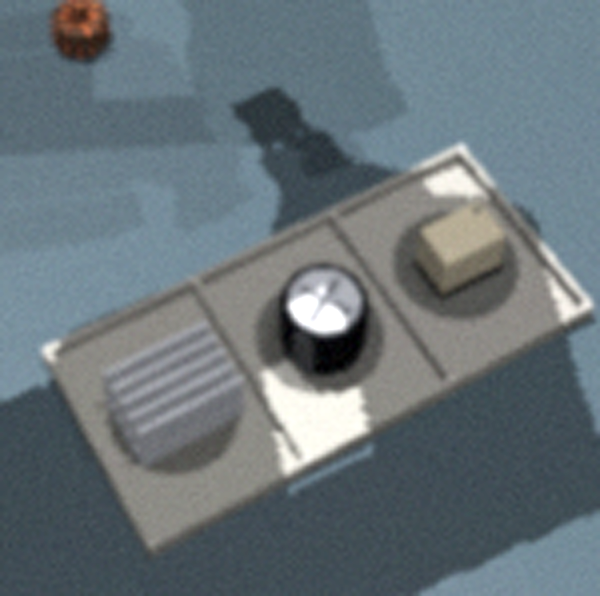

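All three parts stand on their pads: heat sink (175,390), squat capacitor (325,320) and relay (462,250). Next is the large choke.

```bash
python3 -m handwheel '[{"dp":[7.4,16.8,0],"dr":[0,0,0]},{"dp":[7.4,16.8,0],"dr":[0,0,0]},{"dp":[7.4,16.8,0],"dr":[0,0,0]},{"dp":[7.4,16.8,0],"dr":[0,0,0]},{"dp":[7.4,16.8,-4],"dr":[0,0,0]},{"dp":[7.4,16.8,-7],"dr":[0,0,0]},{"dp":[7.4,16.8,-8],"dr":[0,0,0]},{"dp":[7.4,16.8,-8],"dr":[0,0,0]},{"dp":[7.4,16.8,-8],"dr":[0,0,0]},{"dp":[7.4,16.8,-8],"dr":[0,0,0]}]'; python3 st.py; python3 - <<'E'
from h import *
for n in ("side",):
    c=capture(n);u,v=map(int,proj(c,[570,-8,30])[0]);w=60
    g=c["img"][max(v-w,0):v+w,u-w:u+w,::-1]; cv2.imwrite(f"pics/g8{n}.png",cv2.convertScaleAbs(cv2.resize(g,None,fx=5,fy=5,interpolation=cv2.INTER_CUBIC),alpha=1.6))
E
```

```text
t: 27.15
tool_pos: [570.3, -7.7, 48.9]
ee_rot: [-1.231, 1.195, 1.226]
ft_force: [0.2, 0.5, 0.3]
finger_gap: 61.6
t 27.15 pos [570.3  -7.7  48.9] xaxis [ 0.003 -0.001 -1.   ] jaw [-0.026  1.    -0.001] jawang 91.5 gap 61.6 F [0.2 0.5 0.3] q6 [-0.02 -0.    0.75 -1.61]
```

View pics/g8side.png

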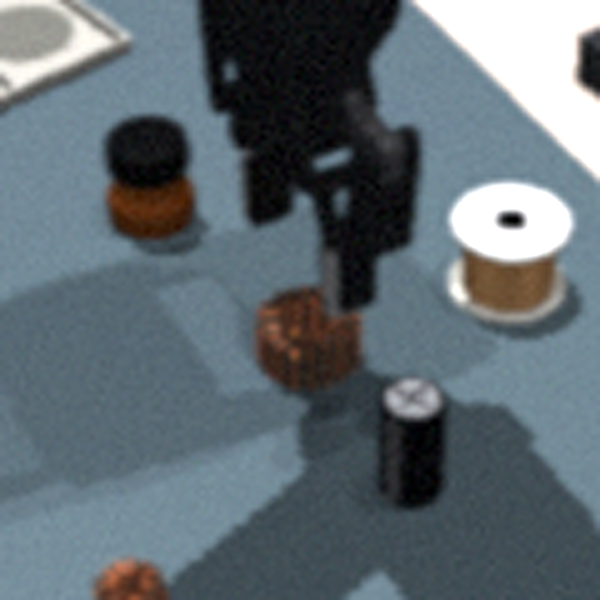

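```bash
python3 -m handwheel '[{"dp":[-0.1,0,-1],"dr":[0,0.1,0]},{"dp":[-0.1,0,-2],"dr":[0,0.1,0]},{"dp":[-0.1,0,-3],"dr":[0,0.1,0]},{"dp":[-0.1,0,-3.6],"dr":[0,0.1,0]},{"dp":[-0.1,0,-4],"dr":[0,0.1,0]},{"dp":[-0.1,0,-4.3],"dr":[0,0.1,0]},{"dp":[-0.1,0,-4.5],"dr":[0,0.1,0]},{"dp":[-0.1,0,-4.6],"dr":[0,0.1,0]},{"dp":[-0.1,0,-4.6],"dr":[0,0.1,0]},{"dp":[-0.1,0,-4.6],"dr":[0,0.1,0]}]' && python3 st.py && python3 -m handwheel '[{"dp":[0,0,0],"dr":[0,0,0]},{"dp":[0,0,0],"dr":[0,0,0]},{"dp":[0,0,0],"dr":[0,0,0]},{"dp":[0,0,0],"dr":[0,0,0]},{"dp":[0,0,0],"dr":[0,0,0]},{"dp":[0,0,0],"dr":[0,0,0]},{"dp":[0,0,0],"dr":[0,0,0]},{"dp":[0,0,1],"dr":[0,0,0]},{"dp":[0,0,4],"dr":[0,0,0]},{"dp":[0,0,9],"dr":[0,0,0]}]' 0 45; python3 -m handwheel '[{"dp":[0,0,1],"dr":[0,0,0]},{"dp":[0,0,1],"dr":[0,0,0]},{"dp":[0,0,1],"dr":[0,0,0]},{"dp":[0,0,1],"dr":[0,0,0]},{"dp":[0,0,1],"dr":[0,0,0]},{"dp":[0,0,1],"dr":[0,0,0]},{"dp":[0,0,1],"dr":[0,0,0]},{"dp":[0,0,1],"dr":[0,0,0]},{"dp":[0,0,1],"dr":[0,0,0]},{"dp":[0,0,1],"dr":[0,0,0]}]';  python3 st.py; python3 - <<'E'
from h import *
for n in ("side",):
    c=capture(n);u,v=map(int,proj(c,[570,-8,90])[0]);w=60
    g=c["img"][max(v-w,0):v+w,u-w:u+w,::-1]; cv2.imwrite(f"pics/g9{n}.png",cv2.convertScaleAbs(cv2.resize(g,None,fx=5,fy=5,interpolation=cv2.INTER_CUBIC),alpha=1.6))
E
```

```text
t: 28.45
tool_pos: [569.3, -7.6, 2.9]
ee_rot: [-1.23, 1.196, 1.227]
ft_force: [1.1, -0.4, 0.8]
finger_gap: 61.4
t 28.45 pos [569.3  -7.6   2.9] xaxis [ 0.001 -0.001 -1.   ] jaw [-0.027  1.    -0.001] jawang 91.5 gap 61.4 F [ 1.1 -0.4  0.8] q6 [-0.02 -0.    0.66 -1.61]
t: 29.7
tool_pos: [568.0, -7.6, 92.9]
ee_rot: [-1.228, 1.198, 1.23]
ft_force: [0.9, 0.2, -0.3]
finger_gap: 42.3
t: 30.95
tool_pos: [568.0, -7.6, 103.0]
ee_rot: [-1.228, 1.198, 1.23]
ft_force: [-0.2, -0.1, -1.4]
finger_gap: 42.5
t 30.95 pos [568.   -7.6 103. ] xaxis [-0.002 -0.001 -1.   ] jaw [-0.027  1.    -0.001] jawang 91.5 gap 42.5 F [-0.2 -0.1 -1.4] q6 [-0.02 -0.    0.86 -1.61]
```

View pics/g9side.png

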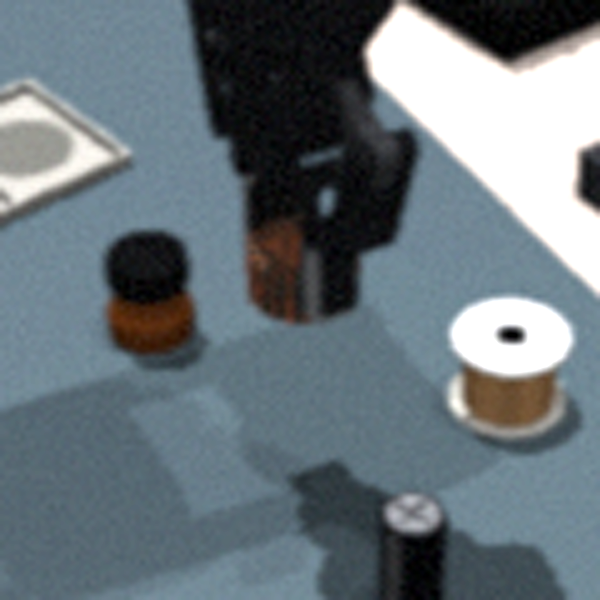

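Choke held level, crop (280,265). Carrying it to the near bay of tray2.

```bash
python3 -m handwheel '[{"dp":[-7.9,27.5,1],"dr":[0,-0.1,11]},{"dp":[-7.9,27.5,1],"dr":[0,-0.1,11]},{"dp":[-7.9,27.5,1],"dr":[0,-0.1,11]},{"dp":[-7.9,27.5,1],"dr":[0,-0.1,11]},{"dp":[-7.9,27.5,1],"dr":[0,-0.1,11]},{"dp":[-7.9,27.5,1],"dr":[0,-0.1,11]},{"dp":[-7.9,27.5,-2],"dr":[0,-0.1,11]},{"dp":[-7.9,27.5,-5],"dr":[0,-0.1,11]},{"dp":[-7.9,27.5,-5],"dr":[0,-0.1,11]},{"dp":[-7.9,27.5,-5],"dr":[0,-0.1,11]}]'; python3 st.py
```

```text
t: 32.25
tool_pos: [489.7, 267.0, 53.7]
ee_rot: [-1.369, 1.098, 1.367]
ft_force: [-0.0, -0.2, -0.3]
finger_gap: 42.2
t 32.25 pos [489.7 267.   53.7] xaxis [ 0.001 -0.001 -1.   ] jaw [-0.216  0.976 -0.001] jawang 102.5 gap 42.2 F [-0.  -0.2 -0.3] q6 [ 0.5  -0.    0.75 -1.29]
```

```bash
python3 -m handwheel '[{"dp":[0,0,-1],"dr":[0,0,0]},{"dp":[0,0,-2],"dr":[0,0,0]},{"dp":[0,0,-3],"dr":[0,0,0]},{"dp":[0,0,-3.7],"dr":[0,0,0]},{"dp":[0,0,-4.2],"dr":[0,0,0]},{"dp":[0,0,-4.5],"dr":[0,0,0]},{"dp":[0,0,-4.65],"dr":[0,0,0]},{"dp":[0,0,-4.72],"dr":[0,0,0]},{"dp":[0,0,-4.75],"dr":[0,0,0]},{"dp":[0,0,-4.75],"dr":[0,0,0]}]'; python3 st.py;python3 -m handwheel '[{"dp":[0,0,0],"dr":[0,0,0]},{"dp":[0,0,0],"dr":[0,0,0]},{"dp":[0,0,0],"dr":[0,0,0]},{"dp":[0,0,0],"dr":[0,0,0]},{"dp":[0,0,2],"dr":[0,0,0]},{"dp":[0,0,5],"dr":[0,0,0]},{"dp":[0,0,9],"dr":[0,0,0]},{"dp":[1,-6,12],"dr":[0,0,0]},{"dp":[3,-12,12],"dr":[0,0,0]},{"dp":[3,-12,12],"dr":[0,0,0]}]' 0.62 40; python3 st.py;  python3 - <<'E'
from h import *
for n in ("side","top"):
    c=capture(n);u,v=map(int,proj(c,[520,270,20])[0]);w=60
    g=c["img"][max(v-w,0):v+w,max(u-w,0):u+w,::-1]; cv2.imwrite(f"pics/g10{n}.png",cv2.convertScaleAbs(cv2.resize(g,None,fx=5,fy=5,interpolation=cv2.INTER_CUBIC),alpha=1.6))
E
python3 st.py
```

```text
t: 33.5
tool_pos: [489.7, 267.1, 6.4]
ee_rot: [-1.369, 1.098, 1.367]
ft_force: [-0.3, 1.0, 0.7]
finger_gap: 42.0
t 33.5 pos [489.7 267.1   6.4] xaxis [ 0.001 -0.001 -1.   ] jaw [-0.216  0.976 -0.001] jawang 102.5 gap 42.0 F [-0.3  1.   0.7] q6 [ 0.5  -0.    0.66 -1.29]
t: 34.75
tool_pos: [520.8, 144.1, 127.2]
ee_rot: [-1.367, 1.099, 1.363]
ft_force: [0.7, 0.4, 0.4]
finger_gap: 53.3
t 34.75 pos [520.8 144.1 127.2] xaxis [ 0.002 -0.001 -1.   ] jaw [-0.213  0.977 -0.001] jawang 102.3 gap 53.3 F [0.7 0.4 0.4] q6 [ 0.27 -0.    0.88 -1.52]
t 34.85 pos [519.9 146.3 126.5] xaxis [ 0.001 -0.    -1.   ] jaw [-0.214  0.977 -0.001] jawang 102.4 gap 52.8 F [ 0.3 -0.2 -0.1] q6 [ 0.27 -0.    0.88 -1.51]
```

View pics/g10side.png

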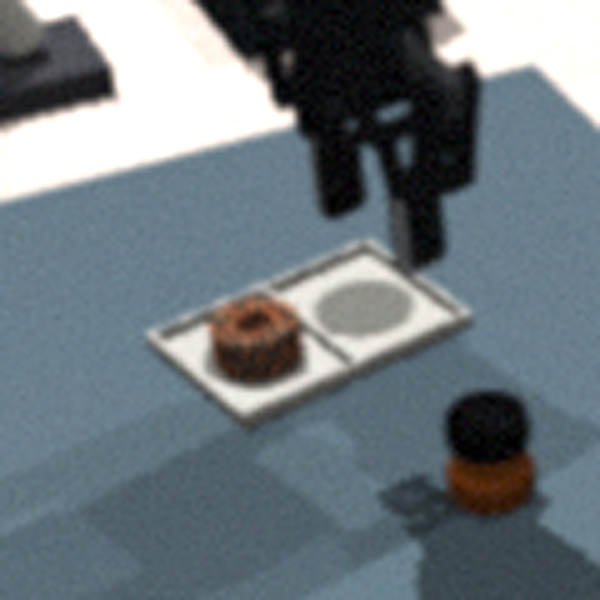

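Choke flat on the pad, crop (257,340). Now the tall capacitor.

```bash
python3 -m handwheel '[{"dp":[5.1,-24.3,0],"dr":[0,0,-11]},{"dp":[5.1,-24.3,0],"dr":[0,0,-11]},{"dp":[5.1,-24.3,0],"dr":[0,0,-11]},{"dp":[5.1,-24.3,0],"dr":[0,0,-11]},{"dp":[5.1,-24.3,0],"dr":[0,0,-11]},{"dp":[5.1,-24.3,-2],"dr":[0,0,-11]},{"dp":[5.1,-24.3,-4.5],"dr":[0,0,-11]},{"dp":[5.1,-24.3,-4.5],"dr":[0,0,-11]},{"dp":[5.1,-24.3,-4.5],"dr":[0,0,-11]},{"dp":[5.1,-24.3,-4.5],"dr":[0,0,-11]}]'; python3 st.py
```

```text
t: 36.1
tool_pos: [571.6, -96.2, 82.5]
ee_rot: [-1.229, 1.196, 1.225]
ft_force: [-0.4, -0.6, 0.1]
finger_gap: 52.8
t 36.1 pos [571.6 -96.2  82.5] xaxis [ 0.002 -0.001 -1.   ] jaw [-0.024  1.    -0.001] jawang 91.4 gap 52.8 F [-0.4 -0.6  0.1] q6 [-0.17 -0.    0.83 -1.76]
```

```bash
python3 -m handwheel '[{"dp":[-0.1,-0.1,-1.5],"dr":[0,0,0]},{"dp":[-0.1,-0.1,-3],"dr":[0,0,0]},{"dp":[-0.1,-0.1,-4.5],"dr":[0,0,0]},{"dp":[-0.1,-0.1,-5.5],"dr":[0,0,0]},{"dp":[-0.1,-0.1,-6.3],"dr":[0,0,0]},{"dp":[-0.1,-0.1,-6.9],"dr":[0,0,0]},{"dp":[-0.1,-0.1,-7.1],"dr":[0,0,0]},{"dp":[-0.1,-0.1,-7.2],"dr":[0,0,0]},{"dp":[-0.1,-0.1,-7.2],"dr":[0,0,0]},{"dp":[-0.1,-0.1,-7.2],"dr":[0,0,0]}]' && python3 st.py && python3 -m handwheel '[{"dp":[0,0,0],"dr":[0,0,0]},{"dp":[0,0,0],"dr":[0,0,0]},{"dp":[0,0,0],"dr":[0,0,0]},{"dp":[0,0,0],"dr":[0,0,0]},{"dp":[0,0,0],"dr":[0,0,0]},{"dp":[0,0,0],"dr":[0,0,0]},{"dp":[0,0,0],"dr":[0,0,0]},{"dp":[0,0,1],"dr":[0,0,0]},{"dp":[0,0,4],"dr":[0,0,0]},{"dp":[0,0,9],"dr":[0,0,0]}]' 0 40; python3 -m handwheel '[{"dp":[0,0,3],"dr":[0,0,0]},{"dp":[0,0,3],"dr":[0,0,0]},{"dp":[0,0,3],"dr":[0,0,0]},{"dp":[0,0,3],"dr":[0,0,0]},{"dp":[0,0,3],"dr":[0,0,0]},{"dp":[0,0,3],"dr":[0,0,0]},{"dp":[0,0,3],"dr":[0,0,0]},{"dp":[0,0,3],"dr":[0,0,0]},{"dp":[0,0,3],"dr":[0,0,0]},{"dp":[0,0,3],"dr":[0,0,0]}]';  python3 st.py; python3 - <<'E'
from h import *
for n in ("side",):
    c=capture(n);u,v=map(int,proj(c,[570,-97,110])[0]);w=60
    g=c["img"][max(v-w,0):v+w,u-w:u+w,::-1]; cv2.imwrite(f"pics/g11{n}.png",cv2.convertScaleAbs(cv2.resize(g,None,fx=5,fy=5,interpolation=cv2.INTER_CUBIC),alpha=1.6))
E
```

```text
t: 37.35
tool_pos: [570.8, -97.2, 10.8]
ee_rot: [-1.229, 1.196, 1.225]
ft_force: [-0.7, -0.0, -1.0]
finger_gap: 52.7
t 37.35 pos [570.8 -97.2  10.8] xaxis [ 0.003 -0.001 -1.   ] jaw [-0.024  1.    -0.001] jawang 91.4 gap 52.7 F [-0.7 -0.  -1. ] q6 [-0.17 -0.    0.69 -1.77]
t: 38.6
tool_pos: [569.5, -97.0, 100.7]
ee_rot: [-1.227, 1.198, 1.227]
ft_force: [0.7, -0.1, -0.3]
finger_gap: 25.3
t: 39.85
tool_pos: [569.5, -97.0, 130.7]
ee_rot: [-1.227, 1.198, 1.227]
ft_force: [-0.4, 0.3, -0.6]
finger_gap: 24.7
t 39.85 pos [569.5 -97.  130.7] xaxis [-0.001 -0.    -1.   ] jaw [-0.024  1.    -0.   ] jawang 91.4 gap 24.7 F [-0.4  0.3 -0.6] q6 [-0.17 -0.    0.92 -1.77]
```

View pics/g11side.png

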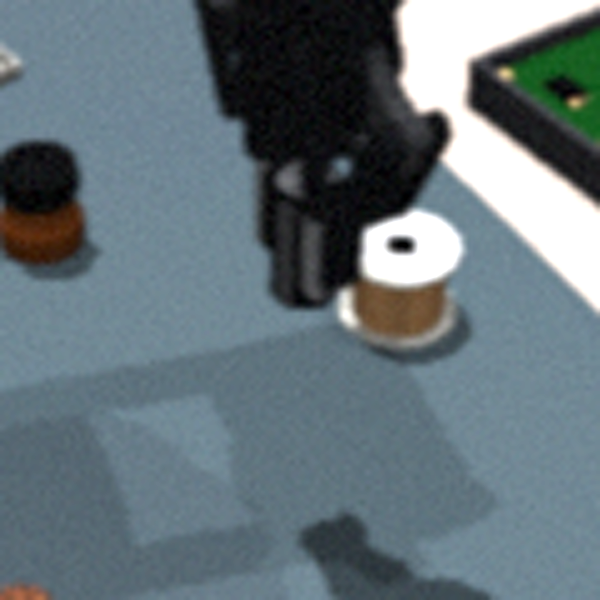

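Tall capacitor held upright, crop (300,235). It goes to the far bay of tray2.

```bash
python3 -m handwheel '[{"dp":[-1.5,37.9,0],"dr":[0,0,11]},{"dp":[-1.5,37.9,0],"dr":[0,0,11]},{"dp":[-1.5,37.9,0],"dr":[0,0,11]},{"dp":[-1.5,37.9,0],"dr":[0,0,11]},{"dp":[-1.5,37.9,0],"dr":[0,0,11]},{"dp":[-1.5,37.9,0],"dr":[0,0,11]},{"dp":[-1.5,37.9,0],"dr":[0,0,11]},{"dp":[-1.5,37.9,-3],"dr":[0,0,11]},{"dp":[-1.5,37.9,-6],"dr":[0,0,11]},{"dp":[-1.5,37.9,-6],"dr":[0,0,11]}]'; python3 st.py
```

```text
t: 41.15
tool_pos: [552.9, 280.4, 68.6]
ee_rot: [-1.366, 1.105, 1.369]
ft_force: [-0.5, -0.3, -0.6]
finger_gap: 25.0
t 41.15 pos [552.9 280.4  68.6] xaxis [-0.005 -0.003 -1.   ] jaw [-0.214  0.977 -0.002] jawang 102.4 gap 25.0 F [-0.5 -0.3 -0.6] q6 [ 0.47 -0.    0.85 -1.32]
```

```bash
python3 -m handwheel '[{"dp":[0.15,0.15,-1],"dr":[0.2,-0.3,0]},{"dp":[0.15,0.15,-2],"dr":[0.2,-0.3,0]},{"dp":[0.15,0.15,-3],"dr":[0.2,-0.3,0]},{"dp":[0.15,0.15,-3.8],"dr":[0.2,-0.3,0]},{"dp":[0.15,0.15,-4.4],"dr":[0.2,-0.3,0]},{"dp":[0.15,0.15,-4.9],"dr":[0.2,-0.3,0]},{"dp":[0.15,0.15,-5.2],"dr":[0.2,-0.3,0]},{"dp":[0.15,0.15,-5.4],"dr":[0.2,-0.3,0]},{"dp":[0.15,0.15,-5.43],"dr":[0.2,-0.3,0]},{"dp":[0.15,0.15,-5.43],"dr":[0.2,-0.3,0]}]'; python3 st.py;python3 -m handwheel '[{"dp":[0,0,0],"dr":[0,0,0]},{"dp":[0,0,0],"dr":[0,0,0]},{"dp":[0,0,0],"dr":[0,0,0]},{"dp":[0,0,0],"dr":[0,0,0]},{"dp":[0,0,2],"dr":[0,0,0]},{"dp":[0,0,5],"dr":[0,0,0]},{"dp":[0,0,9],"dr":[0,0,0]},{"dp":[0,0,15],"dr":[0,0,0]},{"dp":[-6,0,20],"dr":[0,0,0]},{"dp":[-12,0,20],"dr":[0,0,0]}]' 0.5 40; python3 st.py
```

```text
t: 42.4
tool_pos: [554.5, 281.9, 14.5]
ee_rot: [-1.366, 1.098, 1.366]
ft_force: [-0.4, 0.3, -0.5]
finger_gap: 25.2
t 42.4 pos [554.5 281.9  14.5] xaxis [ 0.001  0.001 -1.   ] jaw [-0.214  0.977  0.001] jawang 102.4 gap 25.2 F [-0.4  0.3 -0.5] q6 [ 0.47  0.    0.75 -1.32]
t: 43.65
tool_pos: [445.6, 282.9, 217.5]
ee_rot: [-1.366, 1.091, 1.362]
ft_force: [-0.6, 0.7, -0.1]
finger_gap: 42.9
t 43.65 pos [445.6 282.9 217.5] xaxis [ 0.007  0.005 -1.   ] jaw [-0.213  0.977  0.003] jawang 102.3 gap 42.9 F [-0.6  0.7 -0.1] q6 [ 0.56  0.    1.06 -1.22]
```

Move the arm out of the way for a final look (towards y≈0, near the base).

```bash
python3 -m handwheel '[{"dp":[-6,-25,8],"dr":[0,0,0]},{"dp":[-6,-25,8],"dr":[0,0,0]},{"dp":[-6,-25,8],"dr":[0,0,0]},{"dp":[-6,-25,8],"dr":[0,0,0]},{"dp":[-6,-25,8],"dr":[0,0,0]},{"dp":[-6,-25,8],"dr":[0,0,0]},{"dp":[-6,-25,8],"dr":[0,0,0]},{"dp":[-6,-25,8],"dr":[0,0,0]},{"dp":[-6,-25,8],"dr":[0,0,0]},{"dp":[-6,-25,8],"dr":[0,0,0]}]'; python3 - <<'E'
from h import *
for n in ("side","top"):
    c=capture(n)
    cv2.imwrite(f"pics/fin{n}.png",cv2.convertScaleAbs(cv2.resize(c["img"][:,:,::-1],(800,600),interpolation=cv2.INTER_CUBIC),alpha=1.6))
    np.save(f"fin_{n}.npy",c,allow_pickle=True)
E
python3 st.py
```

```text
t: 44.9
tool_pos: [385.6, 33.3, 297.3]
ee_rot: [-1.366, 1.091, 1.363]
ft_force: [0.4, -0.5, -0.3]
finger_gap: 42.6
t 45.0 pos [385.6  33.1 297.3] xaxis [ 0.006  0.005 -1.   ] jaw [-0.213  0.977  0.003] jawang 102.3 gap 42.7 F [ 1.  -0.1  0.4] q6 [ 0.08  0.    1.23 -1.71]
```

View pics/fintop.png

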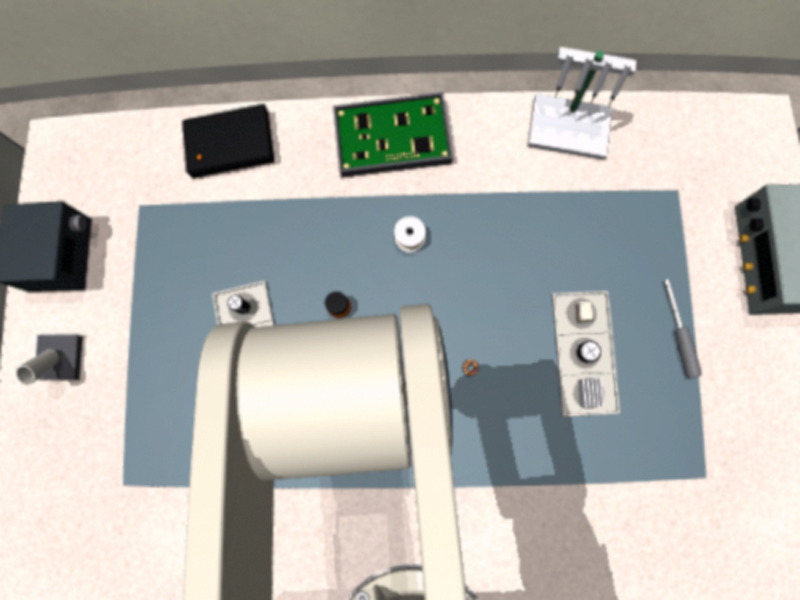

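View pics/finside.png

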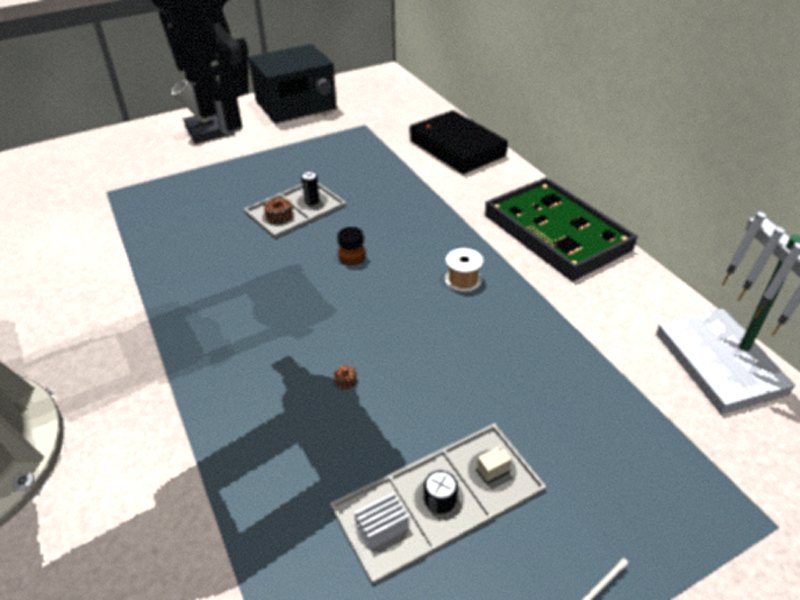

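The final pictures show all five parts upright on their pads. In the side view that is heat sink (383,520), squat capacitor (440,492), relay (494,463), choke (278,209) and tall capacitor (311,188). The small choke is unmoved at (345,377). One numeric check of the centring:

```bash
python3 - <<'E'
from meas import *
f=lambda p:(np.asarray(p)+.5)/4-.5
pads=dict(top=dict(hs=(397.8,-297.6),sq=(464.9,-296),rel=(532,-294.4),tall=(555.5,283.7)),side=dict(hs=(396.6,-299.2),sq=(463.4,-297.5),rel=(530.3,-295.7),tall=(553.4,279.4),ck=(488.1,264.9)))
for n in ("top","side"):
    c=np.load(f"fin_{n}.npy",allow_pickle=True).item()
    S=cv2.resize(c["img"],None,fx=4,fy=4,interpolation=cv2.INTER_CUBIC)
    for k,z in (("hs",29),("sq",31),("rel",29),("tall",53),("ck",25)):
        if k not in pads[n]: continue
        P=pads[n][k]; u,v=map(int,proj(c,[*P,z])[0]); w=10 if k=="tall" else 16
        g=S[4*(v-w):4*(v+w),4*(u-w):4*(u+w)]
        cv2.imwrite(f"pics/z_{n}_{k}.png",g[:,:,::-1])
        L=g.astype(float).mean(2)
        if k in("sq","tall"):   # aluminium disc surrounded by dark can: bright comp nearest centre
            m=L>85
            if n=="top": m=L>125
        elif k=="ck": m=(g[...,0].astype(float)-g[...,2])>15
        elif k=="rel": m=((g[...,0].astype(float)-g[...,2])>(10 if n=="top" else 15))
        else: m=L>110
        best=min(blobs(m,150,9000) or [(0,np.array([0,0]),0)],key=lambda b:np.hypot(*(b[1]-4*w)))
        ct=f(best[1]+[4*(u-w),4*(v-w)])
        X=plane(c,ct,z)[0,:2]; print(n,k,round(best[0]/16),"off pad",(X-P).round(1))
import numpy as np
rows=[]
for n in("top","side"):
    rows.append(np.hstack([cv2.resize(cv2.imread(f"pics/z_{n}_{k}.png"),(150,150)) for k in (("hs","sq","rel","tall") if n=="top" else ("hs","sq","rel","tall","ck"))]+([np.zeros((150,150,3),np.uint8)] if n=="top" else [])))
cv2.imwrite("pics/zz.png",cv2.convertScaleAbs(np.vstack(rows),alpha=1.5))
E
```

```text
top hs 0 off pad [44.7 39.6]
top sq 557 off pad [2.5 3.7]
top rel 80 off pad [-3.7 -0.5]
top tall 143 off pad [-0.3  7.9]
side hs 418 off pad [1.6 9.5]
side sq 34 off pad [-2.5 32.9]
side rel 192 off pad [-1.3 -2.7]
side tall 40 off pad [ 0.  -0.2]
side ck 181 off pad [ 1.4 -6.9]
```

View pics/zz.png

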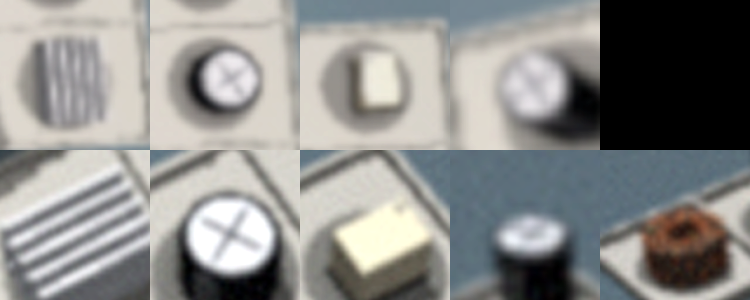

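In these crops, centred on each pad, every part lies within about 2–4 mm of the crop centre. Several of the mask numbers are spoiled because the bright tops merge with the pale tray. Handing in.

```bash
python3 -c "
from bench import r
print(r.close_job())"
```

```text
the job is handed in; nothing more can be done
None
```

I packed both kits and handed the job in at about 45 s of robot time.

- **Three-bay tray:** heat sink in the near bay, squat capacitor in the middle and relay in the far bay.
- **Two-bay tray:** large choke lying flat in the near bay and tall capacitor in the far bay.
- **Left alone:** the small choke was not touched, and the spool and jar look unmoved in the pictures.

**Last checks:** the final pictures show all five parts upright on their pads, with the gripper empty and clear of them. The choke and the tall capacitor show fully only in the side view, because the arm hid part of the two-bay tray from above.

By eye, the parts I could compare are within about 2–4 mm of their pad centres. The sound mask readings, for the relay in both views and the tall capacitor in the side view, were also within 4 mm.

**Checks that failed or disagreed:**
- The automatic centring check gave wrong values for the heat sink in both views, the squat capacitor in the side view and the tall capacitor in the top view. It also put the choke about 7 mm off. The masks picked up the pale tray or the sides of the parts, so I relied on the crops there.
- At the start the two cameras disagreed by about 2–4 mm on positions, so I used their averages.

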